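# Push the deep-well plate home on the loading deck and clamp it

## Robot

A 6-joint arm with a two-finger parallel gripper is mounted at the origin on the work surface. World frame = base frame: x ahead of the robot, y to its left, z up, the work surface at z = 0. Lengths are in mm, angles in rad, forces in N, time in s.
With the tool pointing down it reaches from about 350 to 875 mm from the base axis. Payload 4.2 kg.
Tool frame: the origin (TCP) lies midway between the tips of the shut fingers; the grasp point (between the pads) lies 19 mm behind it (env.hold_point_z is the z of the grasp point in the tool frame, in mm); z points along the fingers, y is the line along which they close (so a half turn about z gives the same grasp; the last joint's range is limited). The gripper opens to 85 mm and grips with 20 to 120 N. Pads are 22 mm wide; open, the fingers measure 114 mm over their backs; the gripper's body (76 mm by 85 mm) begins 54 mm behind the grasp point. The pads swing forward as they close: fully open they stand 13 mm farther back than shut.
Start: joints at [1.429, 0.385, 0.008, 0, -1.194, -0.259], TCP at [243.814, 575.46, 192.812] pointing down, gripper open.
Joint ranges: [-3.14, 3.14], [-1.21, 2.06], [-1.07, 1.41], [-3.16, 2.05], [-2.99, -0.16], [-3.1, 3.1]. Speed limits (rad/s): [2.79, 2.79, 3.14, 3.14, 3.14, 3.14].

## Interface

Orientations are given as a unit quaternion [x, y, z, w].
In Python, from bench import env, kin, monitor, cams, job gives the robot as it stands. Calls block until the motion is done:
- env.move_ptp(position, orientation): joint-space move of the TCP to a pose.
- env.movel(position, rot=None, rate=150): straight line of the TCP; rot=None keeps the orientation; rate is the mean speed in mm/s.
- env.movej(angles): joint-space move.
- env.command_gripper(opening, squeeze=None): finger opening in mm; squeeze is the grip in N (None keeps the last); returns when the fingers have stopped.
- env.dwell(seconds).
- kin.ik(position, orientation): joint angles nearest the present ones, or None.
- monitor.read_state(): the state.
- cams.camera(name): name is "scene" or "top" or "wrist"; returns a dict with "frame" (384x512x3 uint8, red, green, blue), "z_map" (384x512 float32, mm along the optical axis (not along the pixel's ray), 0 where there is no reading), "mtx" (3x3 intrinsics, pixels), "D" ([k1, k2, p1, p2, k3] as OpenCV has them; the pictures are not rectified), "origin" and "attitude" of the camera in the world. Camera axes: x right, y down, z forward; pixel columns grow to the right and rows downward; lengths in mm; the calibration is good to about 2 mm. A picture is of the moment at which its call begins.
A pose or a line that the arm cannot do raises env.PlanningError and nothing moves.
- job.close_job(): hands the job in; it is judged then, once.
The state is a dict: "time_s": time; "joints": joint angles; "joint_velocities": joint speeds; "tau": joint torques, N m; "position": TCP position; "tool_rot": TCP orientation; "force": force on the tool from outside, world axes, zero at the start; "ft_torque": the same for the moment, N m; "width": finger opening in mm; "grip_force": force on a finger pad.
Only numpy, scipy, OpenCV 4.12 (cv2) and the standard library are available. Lean on these libraries where they do the work, as an engineer would, in place of code of your own. Each camera call takes 0.05 s, during which the arm holds its last target. There are 200 camera calls.

## Task

Working with the fingertips and without picking anything up, push the white deep-well plate across the grey metal loading deck until it lies flush in the corner, against both the blue back rail and the blue side stop. Slide the red clamp along the deck until it bears on the free end of the plate, and leave both squarely there. Leave the bottle, the jar and the tube rack around the deck where they stand.

Things in the scene. Friction and masses are not known exactly. Their poses are not given: they have to be found in the camera images.
- deck: Fixed grey metal loading deck on the bench, a flat plate 240 mm (its x) by 320 mm (its y), 12 mm thick; origin at the centre of its underside, z up; the plate slides on it at z = 12 mm. The blue back rail stands along its whole far (+x) edge, the blue side stop at its +y end; both are 12 mm thick and rise 18 mm above the deck surface. The near (-x) edge and the -y end are open.
- home (a point): The place on the deck surface where the plate's origin lies when it is home; axes parallel to the deck's. From here the back rail's inner face is 43 mm along +x, the side stop's inner face 64 mm along +y. Seen from the deck's origin it is at x = 65, y = 84, z = 12 mm. The side stop runs from the back rail to 77 mm on the -x side of this point.
- plate: White 24-well deep-well plate, loose on the deck, a solid block 85.5 mm (its x) by 127.8 mm (its y) by 42 mm high, 0.18 to 0.37 kg; origin at the centre of its underside, z up. It starts away from both rails, turned up to 0.35 rad. Home, its +x long side lies on the back rail and its +y end on the side stop, its axes parallel to the deck's.
- clamp (a joint): Travel of the red clamp in m along deck +y, towards the side stop: 0 fully open, 0.145 when its jaw touches the end of a plate that is home (it could go on to 0.155 with no plate there). It slides with about 2 N of friction, has no spring, stays where it is left, and pushes along a plate that is in its way.
- clamp_jaw (a point): Middle of the red clamp's jaw face (its +y side, which meets the plate), axes parallel to the deck's. At joint 0 it is at deck x = 65, y = -125 mm. The clamp is a block 60 mm long in deck x (30 mm either side of this point), 20 mm thick towards -y, its top 43 mm above the bench, its underside on the deck. Push it on its outer (-y) face.
- amber_bottle: Amber bottle with black cap, 42 mm across, 85 mm high, loose on the bench beside the deck; origin at the centre of its underside. To be left alone.
- jar: White jar with blue lid, 54 mm across, 65 mm high, loose on the bench beside the deck; origin at the centre of its underside. To be left alone.
- tube_rack: Orange rack of green and yellow capped tubes, 50 mm (x) by 90 mm (y) by 50 mm high, loose on the bench beside the deck; origin at the centre of its underside. To be left alone.

How it is judged:
By the outcome, as a careful person would: the job done as asked, in the order asked, and still so for the second after the job is handed in, with the robot touching nothing.
It also fails if it takes over 51 s, if anything falls off the work surface, if the arm or the gripper's body presses on something with over 40 N, if the wrist force passes 120 N, or if a joint passes its speed limit or range.

## Working session

There is one attempt and no reset: what is moved stays moved. The work goes in short steps, each a Python script; the robot and the scene stay as the last script left them, time stands still between calls to the robot, and variables do not carry over. Pictures are saved under pics/ and viewed, at most 10 in all, crops included, and the job is handed in when it is done.

```bash
ls; mkdir -p pics; python3 - <<'E'
from bench import env, kin, monitor, cams, job
import cv2,numpy as np
ims=[]
for n in ["scene","top"]:
    c=cams.camera(n); ims.append(c["frame"]); np.savez(f"pics/{n}0.npz",**c)
    print(n,c["mtx"].tolist(),c["D"],c["origin"],c["attitude"])
cv2.imwrite("pics/a.png",cv2.cvtColor(ims[0],cv2.COLOR_RGB2BGR))
cv2.imwrite("pics/b.png",cv2.cvtColor(ims[1],cv2.COLOR_RGB2BGR))
print(monitor.read_state(),env.hold_point_z)
E
```

```text
pics
scene [[412.66813214367426, 0.0, 248.3344914965843], [0.0, 412.66813214367426, 195.36142465133625], [0.0, 0.0, 1.0]] [-0.14399256  0.          0.          0.          0.        ] [1097.97934625  350.44697413  919.57715175] [ 0.47137966  0.82958849 -0.2631684  -0.1425712 ]
top [[434.64364367908854, 0.0, 246.60978977813093], [0.0, 434.64364367908854, 193.81096499251916], [0.0, 0.0, 1.0]] [-0.01012005  0.          0.          0.          0.        ] [ 493.36356657   -8.86134939 1113.86054484] [-0.70191585  0.7107929  -0.03198368  0.03262874]
{'time_s': 0.1, 'joints': array([ 1.42857022e+00,  3.85485029e-01,  6.76907760e-03, -4.22393328e-04,
       -1.19397388e+00, -2.58607178e-01]), 'joint_velocities': array([-0.00013508, -0.00140235,  0.00398542,  0.00085047, -0.00217325,
       -0.00237567]), 'tau': array([-9.59055287e-04, -3.93322062e+01,  1.88928831e+01,  4.19803306e+00,
       -2.61595051e-03,  3.50285688e-06]), 'position': array([243.62238899, 574.92939058, 191.83223603]), 'tool_rot': array([ 9.79967750e-01, -1.99153897e-01, -1.40911801e-04,  9.56568821e-04]), 'force': array([ 0.81681978, -0.16715735, -0.27249554]), 'ft_torque': array([-0.00484501, -0.05168073,  0.04773491]), 'grip_force': 0.0, 'width': 85.61343342877277} -18.700000000000003
```

View pics/a.png

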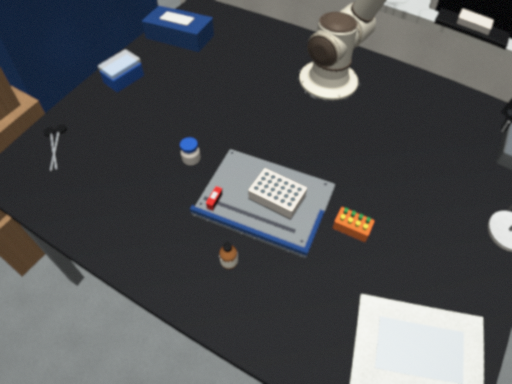

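View pics/b.png

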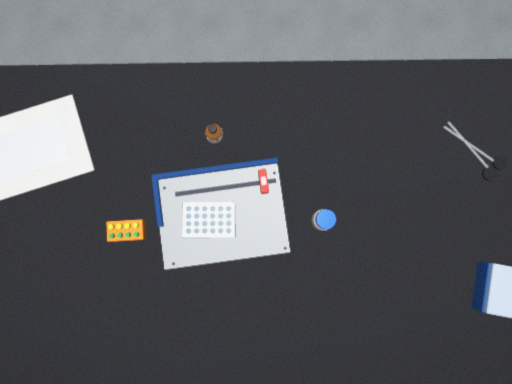

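Top view: the deck spans about (155–290, 160–268), with rails at its top and left. The plate is at (209,220), the clamp at (264,181), the jar at (324,220), the bottle at (214,133) and the rack at (125,231). So image up is +x and image left is +y.

```bash
cat > h.py <<'E'
import cv2,numpy as np
from scipy.spatial.transform import Rotation as R
def toplane(c,uv,z):
    n=cv2.undistortPoints(np.float64(uv).reshape(-1,1,2),c["mtx"],c["D"]).reshape(-1,2)
    d=R.from_quat(c["attitude"]).apply(np.c_[n,np.ones(len(n))]); o=np.array(c["origin"])
    return (o+d*((z-o[2])/d[:,2])[:,None])[:,:2]
def masks(f):
    h=cv2.cvtColor(f,cv2.COLOR_RGB2HSV); H,S,V=cv2.split(h)
    return dict(blue=(H>100)&(H<130)&(S>120)&(V>50), red=((H<6)|(H>174))&(S>150)&(V>80),
      orange=(H>7)&(H<22)&(S>150)&(V>90), white=(S<45)&(V>205), grey=(S<60)&(V>100), H=H,S=S,V=V)
def comps(m,amin=40):
    m=m.astype(np.uint8); cs,_=cv2.findContours(m,cv2.RETR_EXTERNAL,cv2.CHAIN_APPROX_NONE)
    return sorted([c for c in cs if cv2.contourArea(c)>amin],key=lambda c:-cv2.contourArea(c))
def rect(c,cnt,z):
    p=toplane(c,cnt.reshape(-1,2),z).astype(np.float32)
    return p,cv2.minAreaRect(p)
E
python3 - <<'E'
from h import *
c=dict(np.load("pics/top0.npz")); m=masks(c["frame"])
for v,u in [(255,220),(220,209),(211,209),(181,264),(168,230),(200,157),(134,214),(220,324),(219,326)]: print((u,v),m["H"][v,u],m["S"][v,u],m["V"][v,u],c["z_map"][v,u])
for k,z in [("blue",30),("red",43),("orange",40),("white",54),("grey",12)]:
    for cn in comps(m[k])[:6]:
        p,r=rect(c,cn,z); print(k,cv2.boundingRect(cn),np.round(r[0]),np.round(r[1],1),round(r[2],1))
E
```

```text
(220, 255) 103 8 224 1092.9523
(209, 220) 105 2 246 1057.7029
(209, 211) 105 2 246 1061.4567
(264, 181) 120 1 240 1075.364
(230, 168) 110 155 146 1095.0894
(157, 200) 109 176 172 1086.896
(214, 134) 14 163 149 1067.768
(324, 220) 106 153 244 1046.7402
(326, 219) 106 152 244 1045.83
blue (151, 158, 127, 69) [601.  65.] [132.1 321.1] 7.5
blue (471, 262, 19, 50) [ 359. -581.] [ 30.9 122. ] 78.5
blue (316, 209, 21, 21) [ 527. -205.] [48.9 49.7] 43.8
orange (106, 219, 40, 23) [506. 291.] [51.5 96.8] 2.5
orange (206, 124, 15, 15) [750.  74.] [33.6 35. ] 20.2
white (159, 164, 131, 105) [539.  55.] [217.  305.1] 7.1
white (0, 95, 93, 105) [716. 512.] [199.9 239.5] 17.2
white (487, 264, 25, 53) [ 351. -620.] [ 58.8 119.4] 79.3
grey (0, 0, 512, 66) [1024.  -37.] [1364.2  180. ] 89.2
grey (158, 163, 133, 107) [540.  56.] [230.4 321.7] 7.1
grey (0, 94, 95, 107) [725. 532.] [213.6 252.2] 17.2
grey (486, 263, 26, 56) [ 345. -644.] [ 63.6 128.6] 78.5
grey (443, 121, 51, 47) [ 718. -582.] [154.5  28.5] 44.9
grey (312, 209, 15, 22) [ 525. -188.] [54.8 31.1] 9.2
```

```bash
cat >> h.py <<'E'
def q(yaw): return (R.from_euler('z',yaw)*R.from_euler('x',np.pi)).as_quat()
E
python3 - <<'E'
from h import *
from bench import env, kin, monitor, cams, job
for y in (7.3,187.3,97.3,-82.7):
    s=kin.ik([520,50,300],q(np.radians(y))); print(y,None if s is None else np.round(s,2))
env.move_ptp([480,50,330],q(np.radians(7.3)))
c=cams.camera("wrist"); np.savez("pics/w1.npz",**c)
print(c["origin"],R.from_quat(c["attitude"]).as_matrix().round(2),c["mtx"][0],monitor.read_state()["time_s"],monitor.read_state()["position"])
cv2.imwrite("pics/w1.png",cv2.cvtColor(c["frame"],cv2.COLOR_RGB2BGR))
E
```

```text
7.3 [ 0.41  0.15 -0.05  0.   -1.37  1.29]
187.3 [ 0.41  0.15 -0.05 -0.   -1.37 -1.85]
97.3 [ 0.41  0.15 -0.05  0.   -1.37  2.86]
-82.7 [ 0.41  0.15 -0.05  0.   -1.37 -0.28]
[562.19858491  60.1635799  510.68195518] [[ 0.13 -0.94 -0.32]
 [-0.99 -0.12 -0.04]
 [-0.    0.32 -0.95]] [295.23814806   0.         258.32245496] 2.275 [480.02613672  50.57196287 329.65825329]
```

View pics/w1.png

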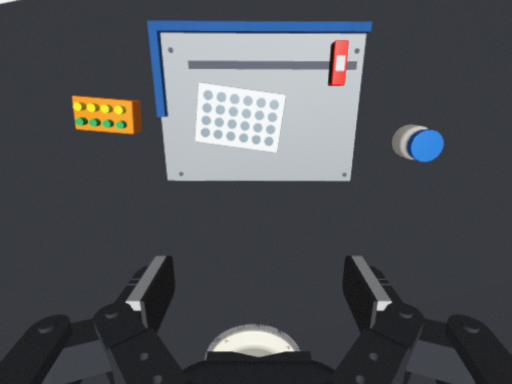

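The wrist view shows the deck's near edge at row 181 (columns 168–352), with the rails along the top and left. The plate's top corners are at about (199,83), (285,93), (277,152) and (195,141). The clamp is at (340,63), fully open. Next I'll fit lines to these edges.

```bash
cat >> h.py <<'E'
def side(p,lo,hi,ax):  # fit line through contour points lying near a rect side
    pass
def measure(c,verbose=True):
    f=c["frame"]; m=masks(f)
    d=((m["S"]<60)&(m["V"]>90))|m["blue"]|m["red"]
    d=cv2.morphologyEx(d.astype(np.uint8),cv2.MORPH_OPEN,np.ones((3,3)))
    cand=[k for k in comps(d,2000) if np.all(np.abs(rect(c,k,12)[1][0]-np.array([545,57]))<60)]
    cn=cand[0]; p12=rect(c,cn,12)[0]; p30=rect(c,cn,30)[0]
    ctr=np.array(cv2.minAreaRect(p12)[0]); yaw=np.radians(7.3)
    def fit(p,ax,sgn):
        Rm=np.array([[np.cos(yaw),-np.sin(yaw)],[np.sin(yaw),np.cos(yaw)]]); l=(p-ctr)@Rm
        half=[120,160]; o=1-ax
        s=l[(np.abs(l[:,o])<half[o]-25)&(sgn*l[:,ax]>half[ax]-30)]
        for _ in range(3):
            k=np.polyfit(s[:,o],s[:,ax],1); r=s[:,ax]-np.polyval(k,s[:,o]); s=s[np.abs(r)<max(1.5,2*r.std())]
        return k, r.std()
    kn,e1=fit(p12,0,-1); kr,e2=fit(p12,1,-1); kf,e3=fit(p30,0,1); kl,e4=fit(p30,1,1)
    a=np.arctan(-np.mean([kn[0],kf[0]])); b=np.arctan(np.mean([kr[0],kl[0]]))
    if verbose: print("deck lines",kn,kr,kf,kl,"res",e1,e2,e3,e4,"size",kf[1]-kn[1],kl[1]-kr[1],"yaw corr",np.degrees([a,b]))
    Rm=np.array([[np.cos(yaw),-np.sin(yaw)],[np.sin(yaw),np.cos(yaw)]])
    dc=ctr+Rm@np.array([(kf[1]+kn[1])/2,(kl[1]+kr[1])/2]); dy=yaw+a*.6+b*.4
    return dc,dy
E
python3 - <<'E'
from h import *
c=dict(np.load("pics/w1.npz")); print(measure(c)); print(measure(dict(np.load("pics/top0.npz"))))
m=masks(c["frame"])
for u in range(188,206): print(m["V"][125,u],m["S"][125,u],end=' ')
print()
for v in range(135,165): print(m["V"][v,240],end=' ')
print()
for v in range(76,100): print(m["V"][v,240],end=' ')
print()
for u in range(270,295): print(m["V"][120,u],end=' ')
E
```

```text
deck lines [ 4.71216286e-03 -1.21265604e+02] [-3.86050621e-03 -1.60018757e+02] [3.10054881e-03 1.18151938e+02] [4.28762564e-02 1.56978892e+02] res 0.573623943032068 0.46139808550628636 0.2999677469210934 1.5177558828365123 size 239.41754161759195 316.9976490628337 yaw corr [-0.22381656  1.11757716]
(array([546.60234572,  56.15735452]), np.float64(0.13286739422265703))
deck lines [ 3.15298607e-03 -1.21602566e+02] [-3.51404206e-03 -1.61677888e+02] [2.47177772e-03 1.18222979e+02] [1.81206407e-02 1.56711655e+02] res 0.7193629780470251 0.7276018540918351 0.7460898933136539 0.9482699276937729 size 239.8255450347516 318.38954257664886 yaw corr [-0.16113719  0.41844079]
(array([545.39332559,  56.67366173]), np.float64(0.12864287850734038))
200 13 200 13 200 11 201 13 200 11 201 11 203 13 211 5 234 2 247 3 249 3 249 3 248 3 248 3 247 3 244 3 237 6 232 7 
205 195 192 193 193 203 227 243 248 248 248 245 223 196 198 198 198 199 197 198 198 197 197 198 197 197 197 197 197 197 
206 205 206 206 205 205 204 205 205 205 204 206 224 244 252 252 252 252 252 252 251 250 250 249 
201 198 198 199 202 216 238 249 251 250 248 234 188 200 202 203 202 203 202 202 203 203 202 202 202
```

```bash
python3 - <<'E'
s=open('h.py').read()
s=s.replace("        for _ in range(3):","        if (ax,sgn)==(1,1): s=s[s[:,0]>10]\n        for _ in range(3):")
s=s.replace("dy=yaw+a*.6+b*.4","dy=yaw+a*.7+np.arctan(kr[0])*.3").replace("def side(p,lo,hi,ax):  # fit line through contour points lying near a rect side\n    pass\n","")
s+='''
def rot(a): return np.array([[np.cos(a),-np.sin(a)],[np.sin(a),np.cos(a)]])
def plate(c,dc,dy,thr=225):
    """plate pose in deck frame: x,y,yaw"""
    m=masks(c["frame"]); w=(m["V"]>thr)&(m["S"]<20)
    w=cv2.morphologyEx(w.astype(np.uint8),cv2.MORPH_OPEN,np.ones((2,2)))
    best=None
    for k in comps(w,300):
        p,r=rect(c,cv2.convexHull(k),54)
        if np.all(np.abs(np.array(r[0])-dc)<150): best=r;break
    b=cv2.boxPoints(best); b=(b-dc)@rot(dy)
    e=[b[1]-b[0],b[2]-b[1]]; e=max(e,key=np.linalg.norm); e=e*np.sign(e[1])
    return b.mean(0),np.arctan2(-e[0],e[1]),best[1]
'''
open('h.py','w').write(s)
E
python3 - <<'E'
from h import *
c=dict(np.load("pics/w1.npz")); t=dict(np.load("pics/top0.npz"))
dc,dy=measure(c); print(dc,dy); print(measure(t))
for th in (220,225,230): print(plate(c,dc,dy,th))
for th in (234,238): print(plate(t,dc,dy,th))
for im in (c,t):
    m=masks(im["frame"])
    for k in comps(m["red"]):
        p,r=rect(im,k,43); l=(p-dc)@rot(dy); print("red",l.min(0),l.max(0),r[1])
    for n,col,z in (("jar","blue",65),("rack","orange",50)):
        for k in comps(m[col],200):
            p,r=rect(im,k,z); l=(p-dc)@rot(dy)
            if abs(l).max()<400: print(n,l.min(0),l.max(0))
E
```

```text
deck lines [ 4.71216286e-03 -1.21265604e+02] [-3.86050621e-03 -1.60018757e+02] [3.10054881e-03 1.18151938e+02] [-6.51829603e-03  1.59875103e+02] res 0.573623943032068 0.46139808550628636 0.2999677469210934 0.4241207480886765 size 239.41754161759195 319.8938601270349 yaw corr [-0.22381656 -0.29732811]
[546.41834275  57.59372235] 0.12351645410976221
deck lines [ 3.15298607e-03 -1.21602566e+02] [-3.51404206e-03 -1.61677888e+02] [2.47177772e-03 1.18222979e+02] [-4.45279951e-03  1.58060305e+02] res 0.7193629780470251 0.7276018540918351 0.7460898933136539 0.7301554322945367 size 239.8255450347516 319.73819252830776 yaw corr [-0.16113719 -0.22823199]
(array([545.30764275,  57.34252093]), np.float64(0.12438616498256845))
(array([-14.12406134,  28.07085964]), np.float64(-0.12969202961890894), (126.64559936523438, 84.84720611572266))
(array([-13.96745939,  28.0684293 ]), np.float64(-0.13101910365882458), (126.50271606445312, 84.3543701171875))
(array([-14.04488648,  28.01311689]), np.float64(-0.13059110249339), (126.03736877441406, 83.5457534790039))
(array([-16.32788242,  29.57326265]), np.float64(-0.1360846794718982), (124.0624771118164, 85.12943267822266))
(array([-15.12831069,  29.40485062]), np.float64(-0.1358310367453611), (124.02046203613281, 82.73255157470703))
red [  36.0016499  -126.03482793] [  92.49393622 -103.49238947] (56.56498336791992, 21.960254669189453)
red [  74.68455402 -125.18531292] [  92.51901726 -112.76671161] (17.78395652770996, 12.188380241394043)
jar [ -10.88168056 -149.13556909] [112.69797865 149.02077431]
jar [ -75.54758983 -276.45513105] [ -26.37942831 -222.59007833]
rack [-35.79775819 176.93981786] [ 17.23882544 278.34889918]
jar [ -13.87888732 -156.32955494] [114.52878011 153.92649589]
jar [ -76.51093664 -276.88896858] [ -27.58973698 -227.63915884]
rack [-38.98724247 185.08576457] [ 16.1545403  281.76864053]
```

```bash
cat >> h.py <<'E'
DC=np.array([546.4,57.6]); DY=0.1237
def W(x,y,z): return [*(DC+rot(DY)@np.array([x,y])),z]
def guarded(axis,start,end,other,z,lim,step=1.0):
    """step along deck axis until reaction force along it exceeds lim; returns tcp coordinate and forces"""
    from bench import env,monitor
    a=start; log=[]
    s=np.sign(end-start)
    u=rot(DY)[:,axis]*s
    f0=monitor.read_state()["force"][:2]@u
    while (end-a)*s>0:
        a+=s*step
        env.movel(W(*((a,other) if axis==0 else (other,a)),z),rate=25)
        st=monitor.read_state(); F=-(st["force"][:2]@u); p=(st["position"][:2]-DC)@rot(DY)
        log.append((round(a,1),round(p[axis],1),round(F,1)))
        if F>lim: break
    print(log,"t",st["time_s"],"fz",st["force"].round(1)); return a
E
python3 - <<'E'
from h import *
from bench import env, kin, monitor, cams, job
Q=q(DY)
env.move_ptp(W(-108,28,110),Q)
env.movel(W(-108,28,15),rate=150); print(monitor.read_state()["force"])
env.movel(W(4,28,15),rate=60); print(monitor.read_state()["force"])
guarded(0,4,17,28,15,9)
c=cams.camera("wrist"); np.savez("pics/w2.npz",**c); cv2.imwrite("pics/w2.png",cv2.cvtColor(c["frame"],cv2.COLOR_RGB2BGR))
E
```

```text
[0.42903766 0.01930867 0.53087974]
[ 0.24610992 -0.12603143 -0.08193579]
[(np.float64(5.0), np.float64(5.0), np.float64(0.1)), (np.float64(6.0), np.float64(6.1), np.float64(0.6)), (np.float64(7.0), np.float64(7.1), np.float64(0.1)), (np.float64(8.0), np.float64(8.1), np.float64(-0.3)), (np.float64(9.0), np.float64(9.0), np.float64(0.2)), (np.float64(10.0), np.float64(10.1), np.float64(0.1)), (np.float64(11.0), np.float64(11.1), np.float64(-0.1)), (np.float64(12.0), np.float64(12.1), np.float64(-0.7)), (np.float64(13.0), np.float64(13.1), np.float64(0.0)), (np.float64(14.0), np.float64(14.1), np.float64(-0.5)), (np.float64(15.0), np.float64(15.1), np.float64(0.5)), (np.float64(16.0), np.float64(16.1), np.float64(0.0)), (np.float64(17.0), np.float64(17.1), np.float64(0.3))] t 9.225 fz [-0.4  0.4 -0.7]
```

View pics/w2.png

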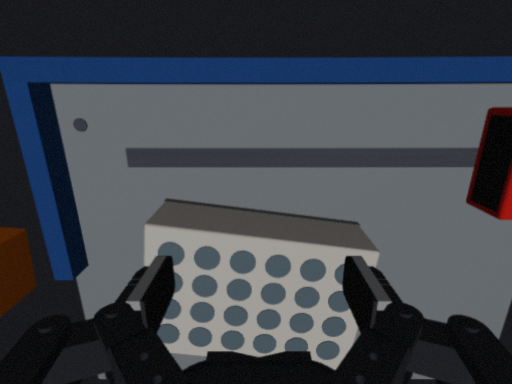

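The plate hasn't moved and is still tilted, with its far edge near row 205–240 and the rail at row 80. The fingers aren't touching it, so I'll check the actual tool height and read the depth map around the fingers.

```bash
python3 - <<'E'
from h import *
from bench import env, kin, monitor, cams, job
st=monitor.read_state(); print(st["position"],st["width"],R.from_quat(st["tool_rot"]).as_matrix().round(2))
c=dict(np.load("pics/w2.npz")); print(c["origin"])
A=R.from_quat(c["attitude"]).as_matrix()
for u,v in [(155,290),(172,262),(145,305),(350,262),(380,320),(200,290),(240,275),(120,330),(160,310),(160,345),(260,365),(300,120),(260,220)]:
    z=c["z_map"][v,u]; n=cv2.undistortPoints(np.float64([[[u,v]]]),c["mtx"],c["D"]).ravel()
    w=A@(np.r_[n,1]*z)+c["origin"]; print((u,v),z,((w[:2]-DC)@rot(DY)).round(1),w[2].round(1))
E
```

```text
[559.86352206  87.48518979  15.00049705] 85.88195185202304 [[ 0.99  0.12  0.  ]
 [ 0.12 -0.99  0.  ]
 [ 0.   -0.   -1.  ]]
[642.00990607  96.78162834 196.04324093]
(155, 290) 122.17339 [24.7 69.7] 92.4
(172, 262) 145.07579 [23.6 69.4] 68.6
(145, 305) 111.03991 [26.2 69.6] 103.7
(350, 262) 138.3189 [ 27.1 -15.8] 74.5
(380, 320) 99.81736 [ 28.9 -13.9] 114.6
(200, 290) 167.47919 [-3.2 60.1] 54.0
(240, 275) 164.49187 [ 6.5 37.3] 53.9
(120, 330) 95.55959 [28.9 71.6] 119.1
(160, 310) 127.061 [13.6 69.3] 91.0
(160, 345) 83.86801 [33.5 54.9] 129.9
(260, 365) 83.24269 [28.7 26.6] 132.2
(300, 120) 179.17165 [87.3  1.8] 11.2
(260, 220) 180.21663 [29.4 26.1] 29.6
```

```bash
python3 - <<'E'
from h import *
from bench import env, kin, monitor, cams, job
env.movel(W(17,28,90),rate=200)
ims=[]
for o in (85,30,0):
    if o<85: env.command_gripper(o,30)
    c=cams.camera("wrist"); A=R.from_quat(c["attitude"]).as_matrix(); st=monitor.read_state()
    f=cv2.cvtColor(c["frame"],cv2.COLOR_RGB2BGR); ims.append(f[150:384])
    # nearest-body point cloud in the tool frame
    vv,uu=np.mgrid[0:384,0:512]; n=cv2.undistortPoints(np.float64(np.c_[uu.ravel(),vv.ravel()]).reshape(-1,1,2),c["mtx"],c["D"]).reshape(-1,2)
    z=c["z_map"].ravel(); P=(np.c_[n,np.ones(len(n))]*z[:,None])@A.T+c["origin"]
    T=R.from_quat(st["tool_rot"]).inv().apply(P-st["position"])
    k=(z>0)&(P[:,2]>68)
    for u,v in [(0,0)]: pass
    g=T[k]; i=np.argsort(-g[:,2])[:400]
    print(o,st["width"],"tcp z",st["position"][2],"lowest tool pts min/max",g[i].min(0).round(1),g[i].max(0).round(1),st["time_s"])
cv2.imwrite("pics/g.png",np.hstack([ims[1],ims[2]])[:, ::1][::,:][:, :1024:2][::2] if 0 else cv2.resize(np.vstack(ims),None,fx=.8,fy=.8))
E
```

```text
85 85.6047538216229 tcp z 89.37234249253764 lowest tool pts min/max [-10.7 -48.7 -59.1] [ 12.1  54.9 -51.8] 9.85
30 30.097013687544116 tcp z 89.94033912419414 lowest tool pts min/max [-11.  -27.  -49.6] [ 11.9  28.5 -38.6] 10.475
0 -0.3390381523266815 tcp z 90.02699506825932 lowest tool pts min/max [  6.2 -12.3 -52.1] [ 12.1  14.7 -40.8] 10.925
```

View pics/g.png

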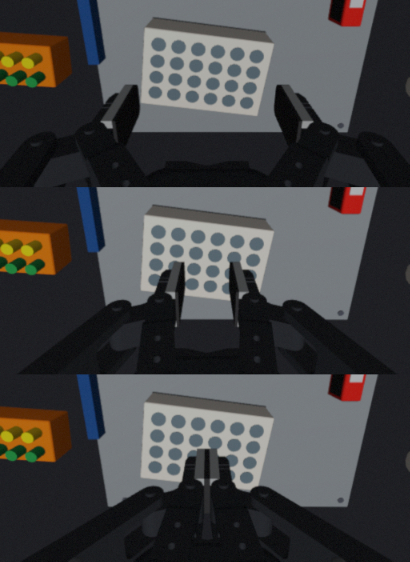

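Closed, the fingertips sit about 39–40 mm short of the nominal TCP; open, about 52 mm. So the fingers passed above the plate. The error is in z only, since the fingers stay centred in x and y, so I'll lower TCP z to allow for it and confirm by contact.

```bash
python3 - <<'E'
from h import *
from bench import env, kin, monitor, cams, job
env.movel(W(-108,28,60),rate=250)
env.command_gripper(85)
env.movel(W(-108,28,0),rate=150)
env.movel(W(-108,28,-24),rate=60); print(monitor.read_state()["force"])
env.movel(W(-40,28,-24),rate=80); print(monitor.read_state()["force"])
env.movel(W(3,28,-24),rate=50); print(monitor.read_state()["force"])
guarded(0,3,15,28,-24,9,1.5)
c=cams.camera("wrist"); np.savez("pics/w3.npz",**c); cv2.imwrite("pics/w3.png",cv2.cvtColor(c["frame"],cv2.COLOR_RGB2BGR))
E
```

```text
[0.64553597 0.16534661 0.58299191]
[-0.54762061 -0.19416327 -0.32571111]
[-0.11120515  0.55969225  0.50731247]
[(np.float64(4.5), np.float64(4.4), np.float64(1.0)), (np.float64(6.0), np.float64(5.9), np.float64(1.3)), (np.float64(7.5), np.float64(7.7), np.float64(0.7)), (np.float64(9.0), np.float64(9.3), np.float64(0.4)), (np.float64(10.5), np.float64(10.8), np.float64(0.8)), (np.float64(12.0), np.float64(10.7), np.float64(4.9)), (np.float64(13.5), np.float64(10.5), np.float64(8.5)), (np.float64(15.0), np.float64(10.2), np.float64(11.9))] t 17.4833 fz [-12.1   0.9   7.5]
```

View pics/w3.png

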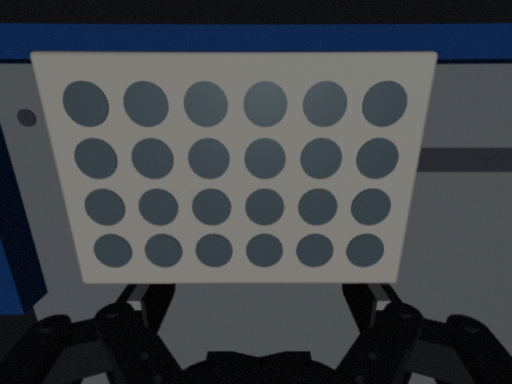

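The plate's long side is now flush and parallel to the back rail, with rail contact at TCP 10.7 against a predicted 11.25. Next is the push towards the side stop.

```bash
python3 - <<'E'
from h import *
from bench import env, kin, monitor, cams, job
env.movel(W(2,28,-24),rate=100)
env.movel(W(-10,20,50),rate=250)
env.command_gripper(30)
env.move_ptp(W(63,-66,50),q(DY-np.pi/2))
env.movel(W(63,-66,-5),rate=200)
env.movel(W(63,-66,-16),rate=60); print(monitor.read_state()["force"])
env.movel(W(63,0,-16),rate=50); print(monitor.read_state()["force"])
guarded(1,0,15,63,-16,10,1.5)
t=cams.camera("wrist"); np.savez("pics/w4.npz",**t); cv2.imwrite("pics/w4.png",cv2.cvtColor(t["frame"],cv2.COLOR_RGB2BGR))
E
```

```text
[-0.04124064 -1.29536451 -0.48199831]
[0.31809038 0.76394182 0.42456043]
[(np.float64(1.5), np.float64(1.5), np.float64(0.6)), (np.float64(3.0), np.float64(3.0), np.float64(1.4)), (np.float64(4.5), np.float64(4.6), np.float64(0.5)), (np.float64(6.0), np.float64(6.2), np.float64(1.0)), (np.float64(7.5), np.float64(7.7), np.float64(0.6)), (np.float64(9.0), np.float64(9.2), np.float64(0.7)), (np.float64(10.5), np.float64(9.8), np.float64(4.6)), (np.float64(12.0), np.float64(9.8), np.float64(10.1))] t 24.325 fz [ 3.2 -9.8 -0.1]
```

View pics/w4.png

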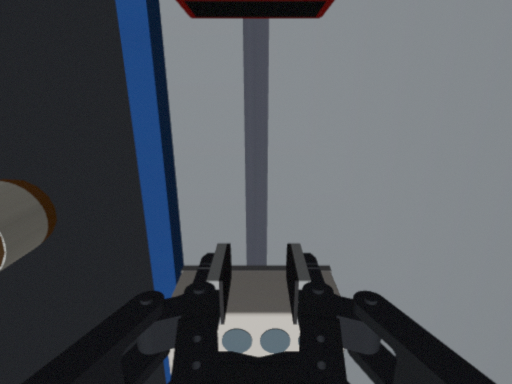

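```bash
python3 - <<'E'
from h import *
from bench import env, kin, monitor, cams, job
env.movel(W(63,2,-16),rate=100)
env.movel(W(63,-20,60),rate=250)
env.move_ptp(W(0,60,150),q(DY))
c=cams.camera("wrist"); np.savez("pics/w5.npz",**c); cv2.imwrite("pics/w5.png",cv2.cvtColor(c["frame"],cv2.COLOR_RGB2BGR))
print(monitor.read_state()["time_s"])
m=masks(c["frame"]); print(m["V"][100:300:8,256],m["V"][20:384:12,200])
for th in (200,215,225):
    try: print(plate(c,DC,DY,th))
    except Exception as e: print(e)
E
```

```text
26.4083
[197 154 196 191 177 196 145 195 179 142 142 143 140 139 140 139 138 139
 138 139 138 137  41  40  40] [ 40  39  39 120 173 151 145 142 160 136 185 132 181 147 144 143 143 140
 141 140 110  19  22  22  19  21  18  17  13  20  20]
'NoneType' object is not subscriptable
'NoneType' object is not subscriptable
'NoneType' object is not subscriptable
```

View pics/w5.png

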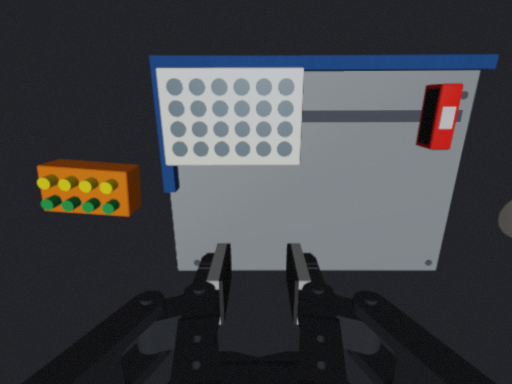

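The plate is in the corner, square to both rails, with its top corners at about (160,69), (302,68), (300,165) and (166,165). I'll check the numbers, then drive the clamp.

```bash
python3 - <<'E'
from h import *
from bench import env, kin, monitor, cams, job
c=dict(np.load("pics/w5.npz"))
for th in (160,168): print(plate(c,DC,DY,th))
m=masks(c["frame"])
for k in comps(m["red"]): l=(rect(c,k,43)[0]-DC)@rot(DY); print("red",l.min(0),l.max(0))
env.move_ptp(W(65,-160,60),q(DY-np.pi/2))
env.movel(W(65,-160,-5),rate=200)
env.movel(W(65,-160,-14),rate=60); print(monitor.read_state()["force"])
env.movel(W(65,-17,-14),rate=60); print(monitor.read_state()["force"])
guarded(1,-17,-4,65,-14,8,1.5)
E
```

```text
(array([63.88325149, 82.77524251]), np.float64(0.00029486244146987873), (83.71975708007812, 126.84310913085938))
(array([63.88318435, 82.72424582]), np.float64(0.00029476797929123066), (83.71975708007812, 126.57080078125))
red [  36.08163248 -125.8303566 ] [ 93.7579049  -96.22637143]
[0.60534002 0.33983005 0.30729467]
[ 0.20035591 -1.44624282 -0.86453923]
[(np.float64(-15.5), np.float64(-15.5), np.float64(1.1)), (np.float64(-14.0), np.float64(-13.9), np.float64(1.8)), (np.float64(-12.5), np.float64(-12.3), np.float64(1.2)), (np.float64(-11.0), np.float64(-10.8), np.float64(1.2)), (np.float64(-9.5), np.float64(-10.2), np.float64(5.3)), (np.float64(-8.0), np.float64(-10.2), np.float64(10.9))] t 32.3 fz [  3.7 -10.5  -1.2]
```

```bash
python3 - <<'E'
from h import *
from bench import env, kin, monitor, cams, job
env.movel(W(65,-30,-14),rate=100)
env.movel(W(65,-60,60),rate=250)
env.move_ptp(W(0,50,150),q(DY))
c=cams.camera("wrist"); np.savez("pics/w6.npz",**c); cv2.imwrite("pics/w6.png",cv2.cvtColor(c["frame"],cv2.COLOR_RGB2BGR))
print(monitor.read_state()["time_s"]); print(plate(c,DC,DY,165))
m=masks(c["frame"])
for k in comps(m["red"]): l=(rect(c,k,43)[0]-DC)@rot(DY); print("red",l.min(0),l.max(0))
E
```

```text
34.4083
(array([63.84017074, 82.75968913]), np.float64(0.0006601526895808292), (83.71411895751953, 126.4035415649414))
red [36.36075716  0.34539135] [93.36763958 18.3380805 ]
```

View pics/w6.png

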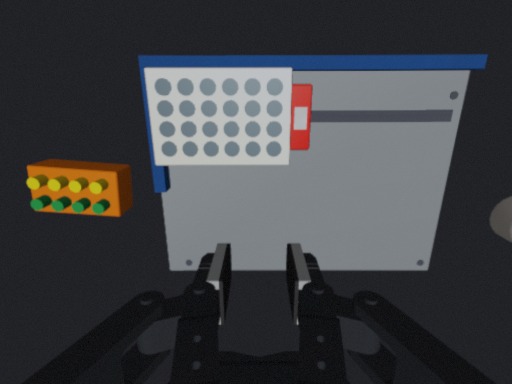

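The plate is in the corner, at (147–292, 68–165), and the clamp bears on its free end at (301,117). The arm is clear and the rack hasn't moved.

```bash
python3 -c "
from bench import job
print(job.close_job())"
```

```text
the job is handed in; nothing more can be done
None
```

The plate is flush in the corner against the back rail and the side stop, the red clamp bears on its free end, and the job was handed in at about 34 s with nothing else touched.

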